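# Shut and lock the clean-out lid of the dust box

## Task

The dust box on the workbench has been emptied: swing its grey lid fully shut, then push the orange quarter-turn stud down until it bottoms and turn it a quarter turn clockwise, under pressure, until its cam catches and it springs back up a little. Push firmly but do not force the stud or its catch, let go of it so that the lid stays locked, and leave the glue bottle, the tape measure and the wood offcut where they are.

Things in the scene. Friction and masses are not known exactly. Their poses are not given: they have to be found in the camera images.
- dust_box: Open-topped plywood box fixed to the bench, 220 x 220 mm, 110 mm high. Origin: centre of its underside. x points from its front to the hinge side at the back (a short steel duct stub leaves the back), z up.
- lid_hinge (a point): Middle of the lid's hinge line, on the box's top rim near its back, 105 mm behind the box's centre and 110 mm above the bench; axes as those of the box. The line runs along y at the height of the lid's underside.
- lid (a joint): Angle of the lid in rad: 0 = shut (lid flat on the rim), grows as the front edge swings up. The lid is a grey plate 210 mm long (from the hinge to the front) x 214 mm wide x 8 mm thick, 0.4 kg. Its hinge is stiff: it stays where it is left, and 2 to 8 N near the front closes it. No spring.
- lid_front (a point): Point on the lid's top face, on its middle line, 175 mm from the hinge line and 35 mm behind the front edge: clear of the stud, a place to push. z is the normal of the top face; x points to the hinge.
- stud_grip (a point): Middle of the stud's orange wing, on its axis, 40 mm above the lid's top face when up; 125 mm from the hinge line, on the lid's middle line. Wing 42 mm long (along x), 12 thick (y), underside 26 and top 54 mm above the lid; below it a neck 16 mm and a washer 38 mm wide. Turns and sinks with the stud. Unlocked it points front to back (white marks), locked left to right (green marks).
- stud_turn (a joint): Turn of the stud, rad, clockwise from above: 0 = unlocked, 1.57 = locked, hard stop 1.62. With the lid shut it turns at most 0.2 unless pressed down, as a cross lug under the lid stands in the catch's slot; 0.3 N m against that wall is too much. From 1.47 to 1.62 the eased lug springs up into a groove and cannot turn back. Let go midway, it stays down at its angle: two grasps will do.
- stud_press (a joint): Depth pressed, m: 0 = up. Its spring pushes up with 5 N + 0.25 N/mm. The catch floats: the lug is free to turn from an unseen depth of 5.8 to 18 mm; 1.7 mm further is the hard bottom, where force rises steeply; caught, it springs back 5 mm, to 0.8 to 13 mm. A push of 13 to 20 N in all holds it at the bottom; more than 20 N on the catch beyond the spring's force damages it.
- catch_block: Steel catch block inside the box right under the stud, fixed to the box; its carrier floats in height by 12 mm in all from one start to the next, which cannot be measured. Origin: on the box's inner floor, 12 mm above the bench, under the stud's axis. Only the stud's lug touches it.
- glue_bottle: Bystander: loose white glue bottle, 60 mm in diameter, 160 mm high, beside the box. Origin: centre of its underside.
- tape_measure: Bystander: loose blue tape measure, 65 x 36 mm, 62 mm high, beside the box. Origin: centre of its underside.
- offcut: Bystander: loose wood offcut, 35 x 130 mm, 22 mm high, on the bench in front of the box. Origin: centre of its underside.

How it is judged:
By the outcome, as a careful person would: the job done as asked, in the order asked, and still so for the second after the job is handed in, with the robot touching nothing.
It also fails if it takes over 51 s, if anything falls off the work surface, if the arm or the gripper's body presses on something with over 40 N, if the wrist force passes 120 N, or if a joint passes its speed limit or range.

## Robot

A 6-joint arm with a two-finger parallel gripper is mounted at the origin on the work surface. World frame = base frame: x ahead of the robot, y to its left, z up, the work surface at z = 0. Lengths are in m, angles in rad, forces in N, time in s.
With the tool pointing down it reaches from about 0.35 to 0.975 m from the base axis. Payload 4.9 kg.
Tool frame: the origin (TCP) lies midway between the tips of the shut fingers; the grasp point (between the pads) lies 19 mm behind it; x points along the fingers, z is the direction in which the jaws open and shut, and the axes are right-handed (so a half turn about x gives the same grasp; the last joint's range is limited). The gripper opens to 85 mm and grips with 20 to 120 N. Pads are 22 mm wide; open, the fingers measure 114 mm over their backs; the gripper's body (76 mm by 85 mm) begins 54 mm behind the grasp point. The pads swing forward as they close: fully open they stand 13 mm farther back than shut.
Start: joints at [1.18, 0.053, 1.613, -0, 1.476, -0.119], TCP at [0.168, 0.602, 0.231] pointing down, gripper open.
Joint ranges: [-3.01, 3.01], [-1.01, 2.22], [0.06, 2.58], [-1.02, 4.17], [0.09, 2.62], [-3.14, 3.14]. Speed limits (rad/s): [2.57, 2.57, 3.14, 3.14, 3.14, 3.14].

## Interface

Orientations are given as a unit quaternion [w, x, y, z].
In Python, from plant import state, cams, workorder, nets gives the robot as it stands.
- The arm moves only by the tool play_rows, never from a script. Its argument "motion" is a list of rows, each a list of 3 entries, a list of its own where there are three numbers: the closure, from -1 (fully open) to 1 (shut), then the shift along the world's x, y, z in m, then the turn about the world's z in rad. A call has 1 to 5 rows; each row is the pose to reach, as a shift and turn from the pose commanded when the call began; what a row does not reach only later rows make up. A row lasts 1/10 s, in which the tool goes at most 50 mm and 8.59 degrees, less where a joint would pass 70% of its speed; a pose out of reach is approached as far as the arm can. A call with a gripper value outside its range is refused whole. The fingers move at their own pace and stop on an object; the grip force is fixed at half the most. Time passes only in rows, so rows that repeat a pose let the fingers close. It gives the time, the measured TCP pose, the force and the opening at its end, in the units of the state.
- state(): the state, without advancing time (a new reading comes with each control period).
- cams.grab_frame(name): name is "side" or "top" or "wrist"; returns (picture, depth): 480x640x3 uint8, red, green, blue; 480x640 float32, m along the optical axis (not along the pixel's ray), 0 where there is no reading.
- cams.camera_info(name): a dict with "K" (3x3 intrinsics, pixels), "k1" (the pictures are not rectified: a ray, as slopes to the right and down, at radius r is drawn at 1 + k1 r^2 times it, then the intrinsics apply), "rvec" (rotation vector, rad) and "tvec" (3), from world to camera coordinates, as OpenCV has them. Camera axes: x right, y down, z forward; pixel columns grow to the right and rows downward; lengths in m; the calibration is good to about 2 mm. A picture is of the moment at which its call begins: read the wrist's pose just before it. camera_info takes no time and is no camera call; for the wrist camera it gives the pose at the moment of the call.
- workorder.job_done(): hands the job in, once; it reports no verdict.
Trained networks look in the newest picture that a camera, given by its name, has taken for a name from the list of things; names that differ only in an ending like _2 or _b are one class to them, and where a whole thing is asked for, a point or a joint stands for the part that bears it (a point fixed in the world has none). Each returns a list of dicts, best first, with "score" (0 to 1); they miss things now and then, are a little off and sometimes report something else, mostly with a low value. They report only what shows in the picture. A call takes as long as a camera call.
- nets.recognise(camera, target): "at" ([x, y, z] in m, in world coordinates, good to about 4 mm: the middle of the surface that is visible of it).
- nets.landmark_of(camera, target): "at" ([x, y, z] in m, in world coordinates, good to about 4 mm: a listed point, or the origin of a listed thing).
The state is a dict: "time": time; "joint_pos": joint angles; "joint_vel": joint speeds; "joint_efforts": joint torques, N m; "tool_pos": TCP position; "tool_rot": TCP orientation; "contact_force": force on the tool from outside, world axes, zero at the start; "ft_torque": the same for the moment, N m; "gripper_width": opening from 0.0 (shut) to 1.0 (fully open).
Only numpy, scipy, OpenCV 4.12 (cv2) and the standard library are available. Lean on these libraries where they do the work, as an engineer would, in place of code of your own. Each camera call takes 0.05 s, during which the arm holds its last target.

## Working session

There is one attempt and no reset: what is moved stays moved. The work goes in short steps, Python scripts to look and compute and a tool call to move; the robot and the scene stay as the last step left them, time stands still between calls to the robot, and variables do not carry over. Pictures are saved under pics/ and viewed, and the job is handed in when it is done.

Besides the shell and the picture viewer there is one more tool, called after "Call:" in YAML: its name, and indented under it one key for each argument. play_rows: Moves the arm, as the interface text tells. Its arguments: {"type":"object","properties":{"motion":{"type":"array","items":{"type":"array"}}},"required":["motion"]}

```bash
mkdir -p pics; cat > h.py <<'E'
import numpy as np, cv2
from plant import state, cams, workorder, nets
def snap(n,f):
    p,d=cams.grab_frame(n); cv2.imwrite(f'pics/{f}.png',p[:,:,::-1]); return p,d
def pw(n,u,v,d,info=None):
    i=info or cams.camera_info(n);K=np.array(i['K'])
    x,y=(u-K[0,2])/K[0,0],(v-K[1,2])/K[1,1]; a,b=x,y
    for _ in range(20):
        s=1+i['k1']*(a*a+b*b); a,b=x/s,y/s
    R=cv2.Rodrigues(np.array(i['rvec'],float))[0]
    return R.T@(np.array([a*d,b*d,d])-np.array(i['tvec']).ravel())
E
python3 - <<'E'
from h import *
s=state();print(s)
for c in('top','side'):
    snap(c,c+'0')
    for t in('stud_grip','lid_hinge','lid_front','dust_box','glue_bottle','tape_measure','offcut'):
        print(c,t,[(np.round(r['at'],3),round(r['score'],2)) for r in nets.landmark_of(c,t)[:2]])
print(state()['time'])
E
```

```text
{'time': 0.0, 'joint_pos': array([ 1.18003636e+00,  5.33941159e-02,  1.61431148e+00,  2.21848916e-05,
        1.47602470e+00, -1.19016382e-01]), 'joint_vel': array([-0.00279603, -0.00116483,  0.00012768, -0.00112254, -0.00131882,
        0.00104758]), 'joint_efforts': array([-2.16431697e-03, -3.93698859e+01, -3.70167696e+01, -2.57779102e-04,
        7.29837062e-03,  5.93816569e-07]), 'tool_pos': array([0.16751627, 0.60147109, 0.2300295 ]), 'tool_rot': array([ 0.56246316, -0.42803957,  0.56377484,  0.42728824]), 'contact_force': array([0.24228678, 0.62446615, 0.35938387]), 'ft_torque': array([-0.0247051 ,  0.03132235, -0.0119657 ]), 'gripper_width': 0.9949694754415743}
top stud_grip [(array([0.627, 0.099, 0.228]), 0.61)]
top lid_hinge [(array([0.685, 0.088, 0.109]), 0.71), (array([ 0.408,  0.142, -0.001]), 0.47)]
top lid_front [(array([0.567, 0.121, 0.237]), 0.96)]
top dust_box [(array([ 0.587,  0.108, -0.002]), 0.63)]
top glue_bottle [(array([ 0.517, -0.087,  0.003]), 0.82)]
top tape_measure [(array([0.655, 0.332, 0.001]), 0.7)]
top offcut [(array([0.405, 0.141, 0.001]), 0.87)]
side stud_grip [(array([0.628, 0.098, 0.228]), 0.96)]
side lid_hinge [(array([0.684, 0.084, 0.107]), 0.7)]
side lid_front [(array([0.567, 0.116, 0.236]), 0.78)]
side dust_box [(array([0.579, 0.109, 0.001]), 0.62)]
side glue_bottle [(array([ 0.518, -0.088, -0.   ]), 0.91)]
side tape_measure []
side offcut [(array([ 0.407,  0.142, -0.002]), 0.77)]
0.8
```

View pics/top0.png

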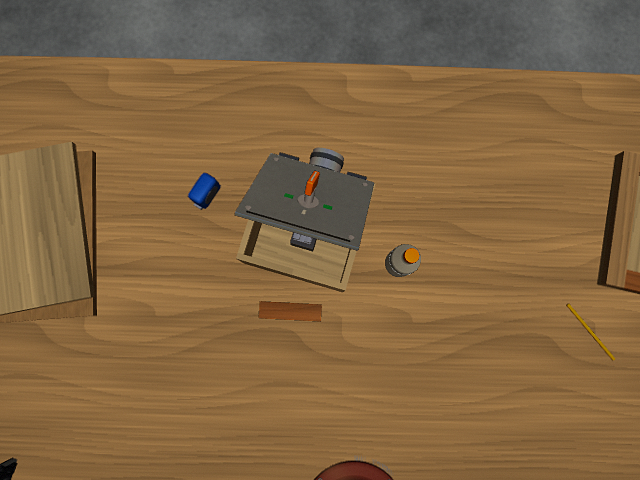

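View pics/side0.png

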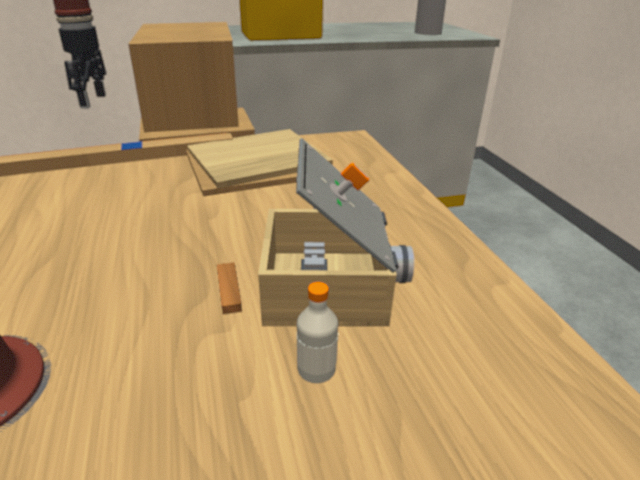

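The lid stands about 45° open, with the stud at (312,185) in the top view. The bottle, tape and offcut are clear of the lid's swing. Next I fit the lid plane to get its yaw and angle.

```bash
python3 - <<'E'
from h import *
from scipy.spatial.transform import Rotation as Ro
s=state(); q=s['tool_rot']; R=Ro.from_quat([*q[1:],q[0]]).as_matrix(); print('tool axes cols\n',R.round(3))
p,d=cams.grab_frame('top'); i=cams.camera_info('top')
hsv=cv2.cvtColor(p,cv2.COLOR_RGB2HSV)
m=np.zeros(d.shape,np.uint8); cv2.fillConvexPoly(m,np.array([[282,160],[368,182],[356,240],[242,212]]),1)
m=(m>0)&(hsv[...,1]<60)&(hsv[...,2]<130)&(d>0)
v,u=np.nonzero(m)
P=np.array([pw('top',a,b,d[b,a],i) for a,b in zip(u,v)])
for _ in range(5):
    c=P.mean(0);n=np.linalg.svd(P-c)[2][2]; n*=np.sign(n[2]); r=(P-c)@n; P=P[abs(r)<max(.003,2*r.std())]
print(len(P),r.std(),'n',n,'theta',np.arccos(n[2]),'yaw from n',np.arctan2(n[1],n[0]))
rect=cv2.minAreaRect
# in-plane: project with basis
for yaw in(np.arctan2(n[1],n[0]),):
    h=np.array([-np.sin(yaw),np.cos(yaw),0]); t=np.cross(h,n); Q=np.c_[(P-c)@h,(P-c)@t].astype(np.float32); print(rect(Q),c)
# box front top rim edge
for a,b in((240,259),(343,288),(252,261)): print(pw('top',a,b,d[b,a],i))
E
```

```text
tool axes cols
 [[ 0.    -0.963  0.268]
 [ 0.     0.268  0.963]
 [-1.    -0.     0.   ]]
5773 0.0009258919781998925 n [ 0.654119   -0.173519    0.73621973] theta 0.7433290503862668 yaw from n -0.2592992158981357
((0.005532845854759216, 0.009536072611808777), (0.1959705650806427, 0.19560135900974274), 88.68116760253906) [0.60425848 0.09688285 0.1945977 ]
[0.50183391 0.2345546  0.11249054]
[0.45107927 0.03515642 0.11153094]
[0.49890867 0.2118392  0.10860644]
```

Call:
play_rows:
  motion:
    - [1,[0.02,-0.025,0.035],0]
    - [1,[0.045,-0.06,0.06],0]
    - [1,[0.075,-0.097,0.07],0]
    - [1,[0.105,-0.135,0.07],0]
    - [1,[0.135,-0.173,0.07],0]

```text
time: 1.35
tool_pos: [0.3037, 0.4278, 0.3024]
tool_rot: [0.564, -0.428, 0.562, 0.428]
contact_force: [0.6, 0.1, -0.4]
gripper_width: 0.144
```

Call:
play_rows:
  motion:
    - [1,[0.03,-0.038,0],0]
    - [1,[0.06,-0.076,0],0]
    - [1,[0.09,-0.114,0],0]
    - [1,[0.12,-0.152,0],0]
    - [1,[0.15,-0.19,0],0]

```text
time: 1.85
tool_pos: [0.4537, 0.2373, 0.3016]
tool_rot: [0.563, -0.428, 0.563, 0.428]
contact_force: [0.9, 1.4, 0.7]
gripper_width: -0.003
```

Call:
play_rows:
  motion:
    - [1,[0.03,-0.038,0],0]
    - [1,[0.06,-0.076,0],0]
    - [1,[0.09,-0.11,0],0.016]
    - [1,[0.105,-0.122,0],0.016]
    - [1,[0.105,-0.122,0],0.016]

```text
time: 2.35
tool_pos: [0.5589, 0.1155, 0.3009]
tool_rot: [0.56, -0.431, 0.561, 0.431]
contact_force: [-0.7, 0.2, 0.8]
gripper_width: -0.003
```

Call:
play_rows:
  motion:
    - [1,[0,0,-0.03],0]
    - [1,[0,0,-0.045],0]
    - [1,[0,0,-0.055],0]
    - [1,[-0.005,0.001,-0.063],0]
    - [1,[-0.01,0.003,-0.071],0]

```text
time: 2.85
tool_pos: [0.5476, 0.1206, 0.2309]
tool_rot: [0.56, -0.433, 0.559, 0.432]
contact_force: [0.6, -1.9, 3.1]
gripper_width: -0.0
```

Call:
play_rows:
  motion:
    - [1,[-0.004,0.001,-0.009],0]
    - [1,[-0.008,0.002,-0.018],0]
    - [1,[-0.012,0.003,-0.027],0]
    - [1,[-0.016,0.004,-0.035],0]
    - [1,[-0.02,0.005,-0.043],0]

```text
time: 3.35
tool_pos: [0.5275, 0.1252, 0.1865]
tool_rot: [0.56, -0.432, 0.56, 0.432]
contact_force: [1.0, 0.7, 0.9]
gripper_width: -0.004
```

Call:
play_rows:
  motion:
    - [1,[-0.003,0.001,-0.009],0]
    - [1,[-0.006,0.002,-0.018],0]
    - [1,[-0.009,0.003,-0.026],0]
    - [1,[-0.011,0.003,-0.034],0]
    - [1,[-0.012,0.003,-0.042],0]

```text
time: 3.85
tool_pos: [0.5155, 0.1282, 0.1446]
tool_rot: [0.56, -0.432, 0.56, 0.432]
contact_force: [0.1, 0.4, 0.8]
gripper_width: -0.003
```

```bash
python3 - <<'E'
from h import *
snap('side','s1');print(state()['contact_force'],state()['tool_pos'])
E
```

```text
[-0.22116412 -0.4974834  -1.46930823] [0.51447285 0.12797613 0.14287918]
```

View pics/s1.png

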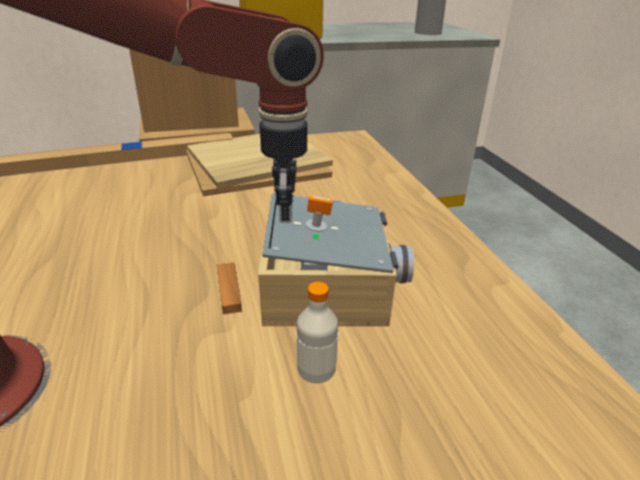

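The fingertips at (286,220) are in contact with the lid near its front, and the lid is nearly shut. I'll finish the swing slowly.

Call:
play_rows:
  motion:
    - [1,[-0.001,0,-0.006],0]
    - [1,[-0.002,0,-0.011],0]
    - [1,[-0.002,0,-0.015],0]
    - [1,[-0.002,0,-0.018],0]
    - [1,[-0.002,0,-0.021],0]

```text
time: 4.4
tool_pos: [0.5137, 0.128, 0.124]
tool_rot: [0.56, -0.432, 0.56, 0.432]
contact_force: [-0.8, 1.0, 0.3]
gripper_width: -0.001
```

Call:
play_rows:
  motion:
    - [1,[0,0,-0.002],0]
    - [1,[0,0,-0.004],0]
    - [1,[0,0,-0.005],0]

```text
time: 4.7
tool_pos: [0.5138, 0.128, 0.1191]
tool_rot: [0.56, -0.432, 0.56, 0.432]
contact_force: [0.4, 0.3, -0.4]
gripper_width: -0.003
```

Call:
play_rows:
  motion:
    - [1,[0,0,-0.001],0]
    - [1,[0,0,-0.001],0]

```text
time: 4.9
tool_pos: [0.5138, 0.128, 0.1182]
tool_rot: [0.56, -0.432, 0.56, 0.432]
contact_force: [0.4, -0.3, 0.1]
gripper_width: -0.001
```

Call:
play_rows:
  motion:
    - [1,[0,0,-0.001],0]
    - [1,[0,0,-0.001],0]

```text
time: 5.1
tool_pos: [0.514, 0.128, 0.118]
tool_rot: [0.56, -0.432, 0.56, 0.432]
contact_force: [-2.2, 0.8, 5.8]
gripper_width: 0.0
```

```bash
python3 - <<'E'
from h import *
snap('side','s2');print(state()['contact_force'],state()['tool_pos'])
E
```

```text
[-2.97837167  0.26498424  5.38280973] [0.51396922 0.12806396 0.11802966]
```

View pics/s2.png

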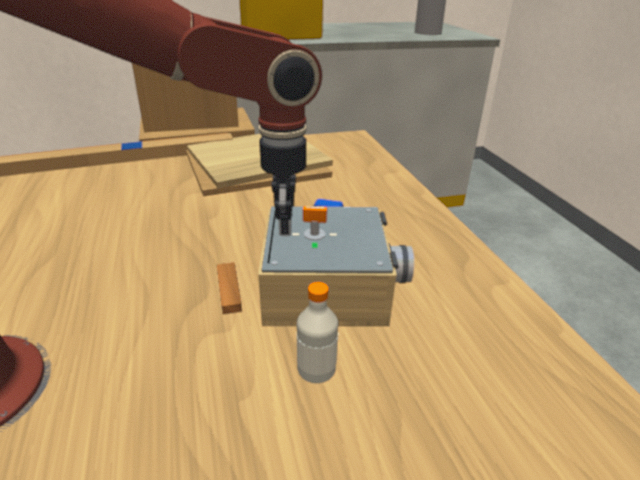

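Call:
play_rows:
  motion:
    - [1,[0,0,-0.001],0]
    - [1,[0,0,-0.001],0]

```text
time: 5.35
tool_pos: [0.514, 0.1281, 0.118]
tool_rot: [0.56, -0.432, 0.56, 0.432]
contact_force: [-4.3, -0.6, 10.1]
gripper_width: -0.0
```

Call:
play_rows:
  motion:
    - [1,[0,0,0.04],0]
    - [0,[0,0,0.085],0]
    - [-0.3,[0.02,-0.005,0.12],0]
    - [-0.3,[0.04,-0.01,0.135],0]
    - [-0.3,[0.05,-0.0125,0.135],0]

```text
time: 5.85
tool_pos: [0.5665, 0.1153, 0.2549]
tool_rot: [0.562, -0.433, 0.558, 0.431]
contact_force: [-0.3, 0.2, -0.1]
gripper_width: 0.648
```

```bash
python3 - <<'E'
from h import *
p,d=snap('top','t3');snap('wrist','w3')
print(state())
for c in('top','wrist','side'):
    if c=='side': snap('side','s3')
    for t in('stud_grip','lid_front'):
        print(c,t,[(np.round(r['at'],4),round(r['score'],2)) for r in nets.landmark_of(c,t)[:2]])
E
```

```text
{'time': 5.95, 'joint_pos': array([ 7.21707700e-02, -7.36508089e-02,  1.70704246e+00, -3.10910030e-05,
        1.50949336e+00, -1.24208601e+00]), 'joint_vel': array([ 0.01104997, -0.01155819,  0.06114035,  0.00516184,  0.01764605,
        0.00438558]), 'joint_efforts': array([-3.18180677e-01, -3.52266741e+01, -3.94073510e+01, -3.57332756e-02,
       -1.21883238e-01, -2.66963005e-02]), 'tool_pos': array([0.56414538, 0.11517061, 0.25007973]), 'tool_rot': array([ 0.55946398, -0.43169049,  0.56023799,  0.43217679]), 'contact_force': array([-0.64089293, -0.59979134, -0.78974028]), 'ft_torque': array([-0.00922685,  0.00579246, -0.01388163]), 'gripper_width': 0.6473198609143338}
top stud_grip [(array([0.5628, 0.1161, 0.1572]), 0.6), (array([0.517 , 0.1323, 0.1199]), 0.24)]
top lid_front [(array([0.5175, 0.1315, 0.1191]), 0.86)]
wrist stud_grip [(array([0.5624, 0.1141, 0.1605]), 0.73)]
wrist lid_front [(array([0.5158, 0.1235, 0.1179]), 0.56)]
side stud_grip [(array([0.5606, 0.1145, 0.1585]), 0.72)]
side lid_front [(array([0.5191, 0.1271, 0.1207]), 0.55)]
```

View pics/w3.png

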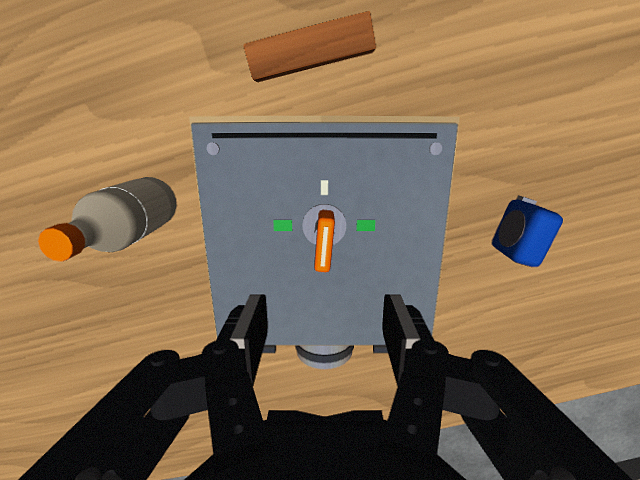

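View pics/t3.png

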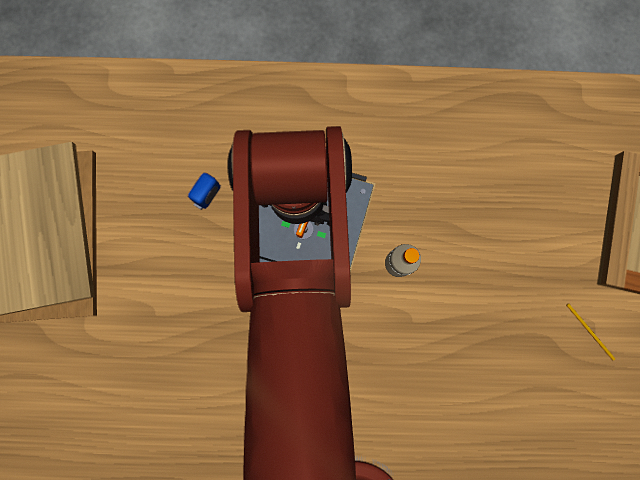

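```bash
python3 - <<'E'
from h import *
i=cams.camera_info('wrist');p,d=cams.grab_frame('wrist')
hsv=cv2.cvtColor(p,cv2.COLOR_RGB2HSV)
m=(hsv[...,0]<18)&(hsv[...,1]>180)&(hsv[...,2]>120)|((hsv[...,1]<60)&(hsv[...,2]>190)); m[:,:300]=0;m[:,345:]=0;m[:200]=0;m[280:]=0
v,u=np.nonzero(m&(d>0)); P=np.array([pw('wrist',a,b,d[b,a],i) for a,b in zip(u,v)])
T=P[P[:,2]>np.percentile(P[:,2],95)-.004]
r=cv2.minAreaRect(T[:,:2].astype(np.float32)); print(len(T),T.mean(0),r); c=T.mean(0)
w=np.linalg.svd(T[:,:2]-c[:2])[2][0];print('yaw',np.arctan(w[1]/w[0]),'z',T[:,2].mean())
# lid edges for yaw, lid height
for a,b in((195,127),(455,127),(230,280),(420,280),(425,160),(300,300)): print((a,b),pw('wrist',a,b,d[b,a],i).round(4))
s=state();print(s['tool_pos'])
E
```

```text
795 [0.56390281 0.11492331 0.17109584] ((0.5650062561035156, 0.1146458238363266), (0.011405279859900475, 0.04100552946329117), 70.51103973388672)
yaw -0.3375494310952349 z 0.17109583578859006
(195, 127) [0.4568 0.0367 0.116 ]
(455, 127) [0.5099 0.2395 0.1094]
(230, 280) [0.5902 0.0187 0.1169]
(420, 280) [0.634  0.1874 0.1176]
(425, 160) [0.5288 0.2092 0.117 ]
(300, 300) [0.6263 0.0753 0.1169]
[0.56314976 0.11570245 0.25059125]
```

Call:
play_rows:
  motion:
    - [-0.3,[0.001,-0.001,-0.04],-0.04]
    - [-0.3,[0.001,-0.001,-0.07],-0.07]
    - [-0.3,[0.001,-0.001,-0.09],-0.07]
    - [-0.3,[0.001,-0.001,-0.106],-0.07]
    - [-0.3,[0.001,-0.001,-0.106],-0.07]

```text
time: 6.85
tool_pos: [0.563, 0.1145, 0.1425]
tool_rot: [0.573, -0.411, 0.576, 0.413]
contact_force: [-0.7, -1.0, -0.4]
gripper_width: 0.652
```

```bash
python3 - <<'E'
from h import *
snap('wrist','w4');s=state();print(s['tool_pos'],s['contact_force'],s['ft_torque'])
E
```

```text
[0.56412693 0.11456302 0.14441361] [-0.28269742  0.24257084  0.5414136 ] [0.01435949 0.00677063 0.0117804 ]
```

View pics/w4.png

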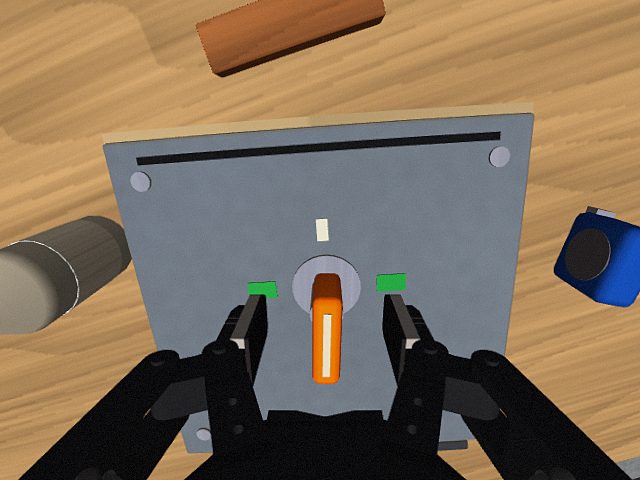

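The wing at (326,340) is centred between the pads and parallel to them. Closing on it now.

Call:
play_rows:
  motion:
    - [0.2,[0,0,0],0]
    - [0.6,[0,0,0],0]
    - [1,[0,0,0],0]
    - [1,[0,0,0],0]
    - [1,[0,0,0],0]

```text
time: 7.4
tool_pos: [0.5656, 0.1144, 0.1468]
tool_rot: [0.575, -0.413, 0.574, 0.412]
contact_force: [-0.9, -1.6, 4.1]
gripper_width: 0.13
```

```bash
python3 - <<'E'
from h import *
snap('wrist','w5');s=state();print(s['tool_pos'],s['contact_force'],s['ft_torque'],s['gripper_width'])
E
```

```text
[0.56561388 0.11443899 0.14663938] [ 0.55784928 -1.47508786  3.86769811] [-0.17700979  0.08794574 -0.03445204] 0.12350838619622782
```

View pics/w5.png

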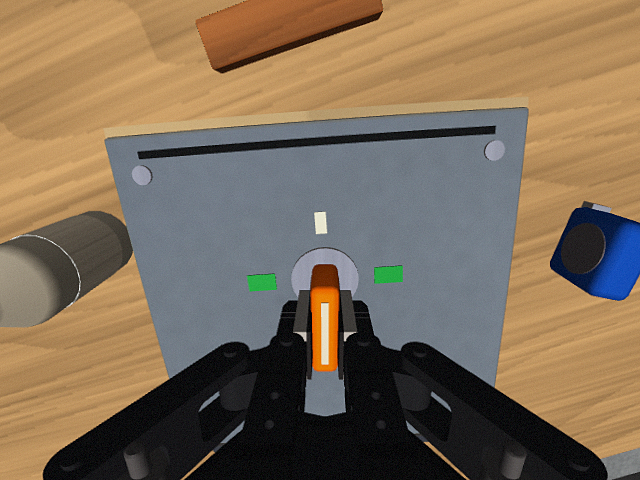

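Call:
play_rows:
  motion:
    - [1,[0,0,-0.002],0]
    - [1,[0,0,-0.004],0]
    - [1,[0,0,-0.005],0]
    - [1,[0,0,-0.005],0]

```text
time: 7.85
tool_pos: [0.5656, 0.1144, 0.1411]
tool_rot: [0.575, -0.413, 0.574, 0.412]
contact_force: [0.9, -0.7, 5.5]
gripper_width: 0.128
```

Call:
play_rows:
  motion:
    - [1,[0,0,-0.001],0]
    - [1,[0,0,-0.002],0]
    - [1,[0,0,-0.002],0]

```text
time: 8.15
tool_pos: [0.5656, 0.1144, 0.1392]
tool_rot: [0.575, -0.413, 0.574, 0.412]
contact_force: [0.5, -1.6, 6.8]
gripper_width: 0.125
```

Call:
play_rows:
  motion:
    - [1,[0,0,-0.001],0]
    - [1,[0,0,-0.0015],0]
    - [1,[0,0,-0.0015],0]

```text
time: 8.45
tool_pos: [0.5656, 0.1144, 0.1378]
tool_rot: [0.575, -0.413, 0.574, 0.412]
contact_force: [-0.3, -1.1, 6.5]
gripper_width: 0.131
```

Call:
play_rows:
  motion:
    - [1,[0,0,-0.001],0]
    - [1,[0,0,-0.0015],0]
    - [1,[0,0,-0.0015],0]

```text
time: 8.75
tool_pos: [0.5656, 0.1144, 0.1364]
tool_rot: [0.575, -0.413, 0.574, 0.412]
contact_force: [-0.5, -1.1, 8.2]
gripper_width: 0.129
```

Call:
play_rows:
  motion:
    - [1,[0,0,-0.001],0]
    - [1,[0,0,-0.0015],0]
    - [1,[0,0,-0.0015],0]

```text
time: 9.05
tool_pos: [0.5656, 0.1144, 0.135]
tool_rot: [0.575, -0.413, 0.574, 0.412]
contact_force: [-0.9, -0.8, 7.5]
gripper_width: 0.128
```

Call:
play_rows:
  motion:
    - [1,[0,0,-0.001],0]
    - [1,[0,0,-0.0015],0]
    - [1,[0,0,-0.0015],0]

```text
time: 9.35
tool_pos: [0.5656, 0.1144, 0.1336]
tool_rot: [0.575, -0.413, 0.574, 0.412]
contact_force: [-0.8, -1.0, 6.9]
gripper_width: 0.125
```

Call:
play_rows:
  motion:
    - [1,[0,0,-0.001],0]
    - [1,[0,0,-0.0015],0]
    - [1,[0,0,-0.0015],0]

```text
time: 9.65
tool_pos: [0.5657, 0.1144, 0.1326]
tool_rot: [0.575, -0.413, 0.574, 0.412]
contact_force: [-1.6, -1.6, 9.5]
gripper_width: 0.123
```

Call:
play_rows:
  motion:
    - [1,[0,0,-0.001],0]
    - [1,[0,0,-0.0015],0]
    - [1,[0,0,-0.0015],0]

```text
time: 9.95
tool_pos: [0.5658, 0.1144, 0.1326]
tool_rot: [0.575, -0.413, 0.574, 0.412]
contact_force: [-5.4, -0.6, 15.9]
gripper_width: 0.125
```

Call:
play_rows:
  motion:
    - [1,[0,0,0],-0.06]
    - [1,[0,0,0],-0.12]
    - [1,[0,0,0],-0.18]

```text
time: 10.25
tool_pos: [0.5657, 0.1142, 0.1326]
tool_rot: [0.61, -0.359, 0.609, 0.358]
contact_force: [-5.2, -2.7, 15.5]
gripper_width: 0.13
```

```bash
cat > st.py <<'E'
from h import *
s=state();q=s['tool_rot'];w,x,y,z=q
print(s['time'],'pos',s['tool_pos'].round(4),'F',s['contact_force'].round(1),'T',s['ft_torque'].round(2),'yaw',-np.arctan2(2*(x*z+w*y),2*(y*z-w*x)),'j6',s['joint_pos'][5],s['gripper_width'])
E
python3 st.py
```

```text
10.25 pos [0.5657 0.1142 0.1326] F [-5.2 -2.7 15.5] T [-0.53  1.08  0.03] yaw -0.5078288796359681 j6 -0.9918338247619953 0.1295217261489683
```

Call:
play_rows:
  motion:
    - [1,[0,0,0],-0.08]
    - [1,[0,0,0],-0.16]
    - [1,[0,0,0],-0.24]
    - [1,[0,0,0],-0.32]
    - [1,[0,0,0],-0.4]

```text
time: 10.75
tool_pos: [0.5654, 0.1138, 0.1326]
tool_rot: [0.669, -0.231, 0.669, 0.229]
contact_force: [-7.3, -4.6, 16.8]
gripper_width: 0.124
```

```bash
python3 st.py
```

```text
10.75 pos [0.5654 0.1138 0.1326] F [-7.3 -4.6 16.8] T [-0.75  1.36  0.12] yaw -0.908609227158456 j6 -0.5910493108572112 0.12434680978149748
```

Call:
play_rows:
  motion:
    - [1,[-0.0007,-0.0005,0],-0.08]
    - [1,[-0.0015,-0.001,0],-0.16]
    - [1,[-0.0015,-0.001,0],-0.24]
    - [1,[-0.0015,-0.001,0],-0.32]
    - [1,[-0.0015,-0.001,0],-0.4]

```text
time: 11.25
tool_pos: [0.5647, 0.1134, 0.1326]
tool_rot: [0.702, -0.093, 0.7, 0.092]
contact_force: [-4.1, -2.1, 14.8]
gripper_width: 0.124
```

```bash
python3 st.py
```

```text
11.25 pos [0.5647 0.1134 0.1326] F [-4.1 -2.1 14.8] T [-0.36  0.79  0.1 ] yaw -1.3087542816075297 j6 -0.19256984962200144 0.12419318907426107
```

Call:
play_rows:
  motion:
    - [1,[-0.0005,-0.0005,0],-0.1]
    - [1,[-0.001,-0.0005,0],-0.2]
    - [1,[-0.001,-0.0005,0],-0.3]
    - [1,[-0.001,-0.0005,0],-0.4]

```text
time: 11.65
tool_pos: [0.564, 0.1133, 0.1326]
tool_rot: [0.707, 0.049, 0.704, -0.049]
contact_force: [-3.2, -1.5, 13.8]
gripper_width: 0.129
```

Call:
play_rows:
  motion:
    - [1,[0,0,0],-0.06]
    - [1,[0,0,0],-0.12]
    - [1,[0,0,0],-0.12]

```text
time: 11.95
tool_pos: [0.5638, 0.1133, 0.1326]
tool_rot: [0.703, 0.091, 0.7, -0.09]
contact_force: [-2.9, -1.0, 14.9]
gripper_width: 0.127
```

```bash
python3 st.py; python3 - <<'E'
from h import *
snap('wrist','w6')
E
```

```text
11.95 pos [0.5638 0.1133 0.1326] F [-2.9 -1.  14.9] T [-0.1   0.63 -0.02] yaw -1.8266252619984218 j6 0.3245751826702807 0.12661380913578502
```

View pics/w6.png

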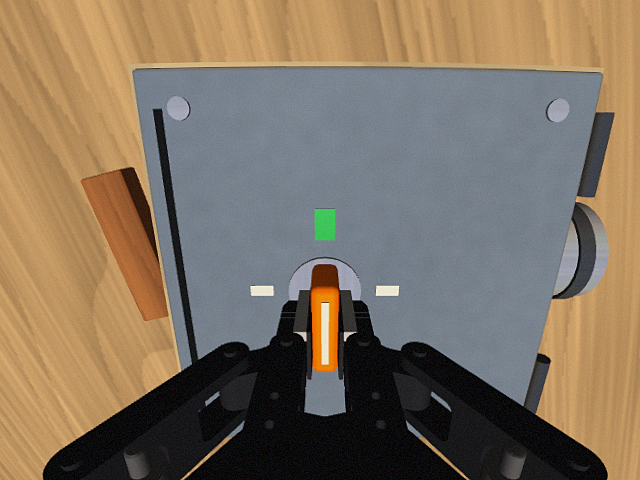

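The wing is aligned with the green marks. Next I ease the pressure and let it spring up.

Call:
play_rows:
  motion:
    - [1,[0,0,0.001],0]
    - [1,[0,0,0.002],0]
    - [1,[0,0,0.003],0]
    - [1,[0,0,0.004],0]
    - [1,[0,0,0.004],0]

```text
time: 12.5
tool_pos: [0.5637, 0.1133, 0.1351]
tool_rot: [0.703, 0.09, 0.7, -0.09]
contact_force: [0.3, -0.4, 7.1]
gripper_width: 0.129
```

Call:
play_rows:
  motion:
    - [1,[0,0,0.001],0]
    - [1,[0,0,0.002],0]
    - [1,[0,0,0.002],0]

```text
time: 12.8
tool_pos: [0.5637, 0.1133, 0.1369]
tool_rot: [0.703, 0.09, 0.7, -0.09]
contact_force: [0.5, -1.2, 7.3]
gripper_width: 0.127
```

```bash
python3 st.py
```

```text
12.8 pos [0.5637 0.1133 0.1369] F [ 0.5 -1.2  7.3] T [-0.04 -0.03 -0.02] yaw -1.8258552763602454 j6 0.3236930773360282 0.12730807799201385
```

Call:
play_rows:
  motion:
    - [1,[0,0,0.001],0]
    - [1,[0,0,0.001],0]

```text
time: 13.0
tool_pos: [0.5637, 0.1133, 0.1379]
tool_rot: [0.703, 0.09, 0.7, -0.09]
contact_force: [0.9, -0.3, 6.1]
gripper_width: 0.127
```

Call:
play_rows:
  motion:
    - [1,[0,0,0.001],0]
    - [1,[0,0,0.001],0]

```text
time: 13.2
tool_pos: [0.5637, 0.1133, 0.1389]
tool_rot: [0.703, 0.09, 0.7, -0.09]
contact_force: [0.9, -0.3, 6.0]
gripper_width: 0.124
```

Call:
play_rows:
  motion:
    - [1,[0,0,0.001],0]
    - [1,[0,0,0.001],0]

```text
time: 13.4
tool_pos: [0.5636, 0.1133, 0.1393]
tool_rot: [0.703, 0.09, 0.7, -0.09]
contact_force: [2.5, 0.2, 5.5]
gripper_width: 0.124
```

Call:
play_rows:
  motion:
    - [1,[0,0,0.001],0]
    - [1,[0,0,0.001],0]

```text
time: 13.6
tool_pos: [0.5635, 0.1133, 0.1393]
tool_rot: [0.703, 0.09, 0.7, -0.09]
contact_force: [5.7, 1.2, 1.7]
gripper_width: 0.127
```

It stopped at exactly 6.7 mm above the bottom, which means the cam has caught. Releasing and retreating.

Call:
play_rows:
  motion:
    - [0.5,[0,0,0],0]
    - [0,[0,0,0],0]
    - [-0.3,[0,0,0],0]
    - [-0.3,[0,0,0],0]
    - [-0.3,[0,0,0.01],0]

```text
time: 14.1
tool_pos: [0.5606, 0.1129, 0.1473]
tool_rot: [0.7, 0.09, 0.703, -0.09]
contact_force: [0.3, 0.6, 0.4]
gripper_width: 0.648
```

Call:
play_rows:
  motion:
    - [-0.3,[0,0,0.03],0]
    - [-0.3,[0,0,0.07],0]
    - [-0.3,[0,0,0.11],0]
    - [-0.3,[0,0,0.14],0]
    - [-0.3,[0,0,0.14],0]

```text
time: 14.6
tool_pos: [0.5647, 0.1133, 0.2969]
tool_rot: [0.705, 0.091, 0.697, -0.089]
contact_force: [-0.4, 0.2, 0.6]
gripper_width: 0.651
```

```bash
python3 - <<'E'
from h import *
i=cams.camera_info('wrist');p,d=snap('wrist','w7')
snap('side','s7')
hsv=cv2.cvtColor(p,cv2.COLOR_RGB2HSV)
m=(hsv[...,0]<18)&(hsv[...,1]>180)&(hsv[...,2]>120)|((hsv[...,1]<60)&(hsv[...,2]>190)); m[:,:290]=0;m[:,355:]=0;m[:180]=0;m[290:]=0
v,u=np.nonzero(m&(d>0)); P=np.array([pw('wrist',a,b,d[b,a],i) for a,b in zip(u,v)])
T=P[P[:,2]>np.percentile(P[:,2],95)-.004];w=np.linalg.svd(T[:,:2]-T.mean(0)[:2])[2][0]
print(T.mean(0),cv2.minAreaRect(T[:,:2].astype(np.float32)),np.arctan(w[1]/w[0]))
for t in('glue_bottle','tape_measure','offcut'): print(t,[(np.round(r['at'],3),round(r['score'],2)) for c in ('wrist','side') for r in nets.landmark_of(c,t)[:1]])
E
python3 st.py
```

```text
[0.56567039 0.11555913 0.16318227] ((0.5656919479370117, 0.11503828316926956), (0.040664564818143845, 0.010663064196705818), 74.95542907714844) 1.3185861443933695
glue_bottle [(array([ 0.513, -0.088,  0.   ]), 0.85), (array([ 0.52 , -0.086,  0.   ]), 0.62)]
tape_measure []
offcut [(array([0.408, 0.143, 0.003]), 0.73), (array([ 0.405,  0.141, -0.002]), 0.79)]
15.0 pos [0.5617 0.113  0.2876] F [-0.6  0.1 -0.5] T [ 0.01 -0.02  0.03] yaw -1.8258118922001507 j6 0.3236722351493116 0.6522213541415024
```

View pics/w7.png

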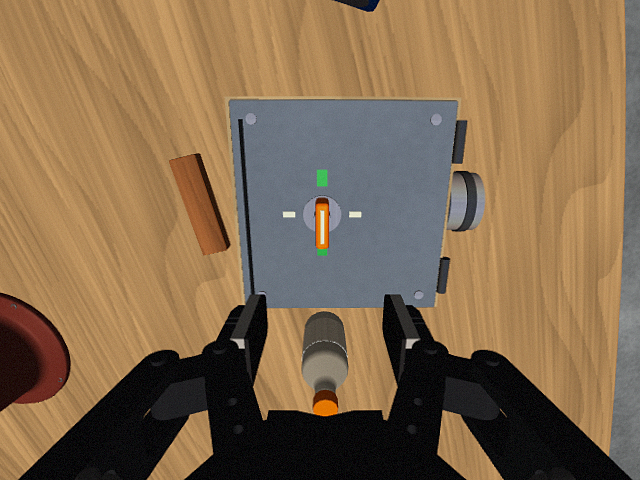

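View pics/s7.png

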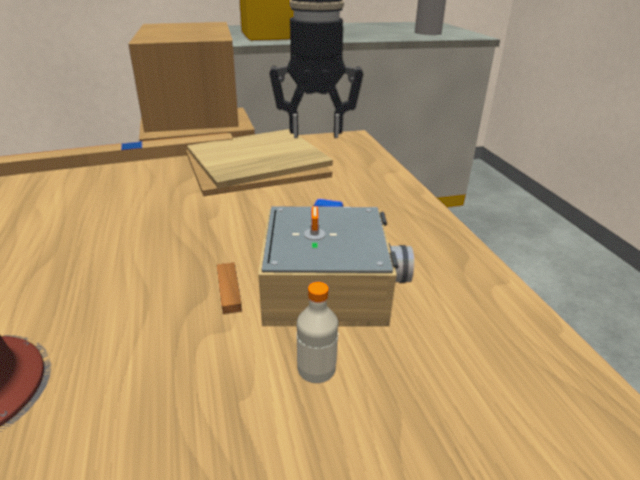

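The wing at (322,225) lies on the green marks. It stayed about 8 mm down after release, the lid is flat, and the bottle and offcut haven't moved. Handing in.

```bash
python3 -c "
from h import *
print(workorder.job_done())"
```

```text
the job is handed in; nothing more can be done
None
```

The lid is shut and the stud is locked. I handed the job in at about 15 s of the 51 s allowed.

- **Lid:** I swung it down with the shut fingers. At the end it pushed back with about 10 N with the fingertips at 118 mm, which is the height of the top of a shut lid.
- **Stud:** I gripped the wing, which was already turned about 0.08 rad. I pressed it until it bottomed, roughly 14 mm down with 14 to 17 N of push, then turned it clockwise to 1.57 rad. The turning torque read 0.12 N m or less at each check.
- **Catch:** as I eased off, the stud rose 6.7 mm from the bottom and stopped there, which is 5 mm above the depth where the lug comes free. I stopped lifting when it came to rest and then let go.
- **Last checks:** the wing lines up with the green marks and its measured yaw matches 1.57 rad. It stayed about 8 mm down after release, and the lid is flat in both pictures. The gripper is well clear and touches nothing.
- **Bystanders:** the bottle and offcut are where they started, within the networks' error. The networks did not find the tape measure in the last pictures. It shows only partly there, and nothing came near it.

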